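# Stow the case-opening kit in its block

### The arm

A 6-joint arm with a two-finger parallel gripper is mounted at the origin on the work surface. World frame = base frame: x ahead of the robot, y to its left, z up, the work surface at z = 0. Lengths are in m, angles in rad, forces in N, time in s.
With the tool pointing down it reaches from about 0.3 to 0.775 m from the base axis. Payload 14.6 kg.
Tool frame: the origin (TCP) lies at the very end of the fingers, on their centre line; the grasp point (between the pads) lies 19 mm behind it; z points along the fingers, y is the line along which they close (so a half turn about z gives the same grasp; the last joint's range is limited). The gripper opens to 94 mm and grips with 3 to 60 N. Pads are 16 mm wide; open, the fingers measure 119 mm over their backs; the gripper's body (75 mm by 177 mm) begins 78 mm behind the grasp point.
Start: joints at [1.21, 0.3, 1.521, -0, 1.321, -0.067], TCP at [0.159, 0.526, 0.205] pointing down, gripper open.
Joint ranges: [-3.03, 3.03], [-0.79, 2.21], [0.23, 2.52], [-1.04, 4.18], [0, 3.07], [-2.55, 2.55]. Speed limits (rad/s): [2.22, 2.22, 2.57, 3.14, 3.14, 3.14].

### API

Orientations are given as [roll, pitch, yaw] about the fixed x, y, z axes, in that order (R = Rz(yaw) Ry(pitch) Rx(roll)).
In Python, from station import ctrl gives the robot as it stands. The module is installed in compiled form; this text tells all that it offers.
- The arm moves only by the tool step_arm, never from a script. Its argument "deltas" is a list of rows, each an object with "dp": the shift along the tool's x, y, z scaled (see below), a list of three; "twist": the turn about the tool's z scaled (see below). In form: [{"dp": [tx, ty, tz], "twist": twist}, ...]. A call has 1 to 12 rows; each row shifts and turns the commanded pose from where the row before left it, along the tool's axes as they then stand; what a row does not reach is not made up. The controller multiplies each number of a shift by 0.04 m and each number of a turn by 4 degrees. A row lasts 1/10 s, in which the tool goes at most 50 mm and 8.59 degrees, less where a joint would pass 70% of its speed; a pose out of reach is approached as far as the arm can. A call with a number of a shift or a turn outside -1 to 1 is refused whole. A call with a gripper value outside its range is refused whole. "gripper" is the opening, from -1 (shut) to 1 (fully open), set as the call begins (left out, the last holds). The fingers move at their own pace and stop on an object; "squeeze" is the grip in N (left out, the last holds). Time passes only in rows, so rows that do not move let the fingers close. It gives the time, the measured TCP pose, the force, the opening and the grip force at its end, in the units of the state.
- ctrl.get_obs(): the state, without advancing time (a new reading comes with each control period).
- ctrl.camera(name): name is "scene" or "top" or "wrist"; returns (picture, depth): 400x640x3 uint8, red, green, blue; 400x640 float32, m along the optical axis (not along the pixel's ray), 0 where there is no reading.
- ctrl.get_calibration(name): a dict with "fx", "fy", "cx", "cy" (pixels), "world_to_cam" (4x4, takes a point from world to camera coordinates); the wrist camera has in their place "hand_eye" (4x4, takes a point from camera to tool coordinates, whose origin is the TCP and whose axes are the flange's). Camera axes: x right, y down, z forward; pixel columns grow to the right and rows downward; lengths in m; the calibration is good to about 2 mm. A picture is of the moment at which its call begins: read the wrist's pose just before it. get_calibration takes no time and is no camera call.
- ctrl.hand_in(): hands the job in; it is judged then, once.
Trained networks look in the newest picture that a camera, given by its name, has taken for a name from the list of things; names that differ only in an ending like _2 or _b are one class to them, and where a whole thing is asked for, a point or a joint stands for the part that bears it (a point fixed in the world has none). Each returns a list of dicts, best first, with "conf" (0 to 1); they miss things now and then, are a little off and sometimes report something else, mostly with a low value. They report only what shows in the picture. A call takes as long as a camera call.
- ctrl.spot_in(camera, label): "rect" ([left, top, right, bottom] as shares, 0 to 1, of the picture: columns of its width, rows of its height, round what is visible of it).
- ctrl.cut_out(camera, label): "pixels" (400x640 bool, what is visible of it) and "rect" ([left, top, right, bottom] as shares, 0 to 1, of the picture: columns of its width, rows of its height, round what is visible of it).
The state is a dict: "time_s": time; "qpos": joint angles; "joint_vel": joint speeds; "tau": joint torques, N m; "ee_pos": TCP position; "eef_rot": TCP orientation; "force": force on the tool from outside, world axes, zero at the start; "moment": the same for the moment, N m; "grip_width": finger opening in m; "grip_force": force on a finger pad.
Only numpy, scipy, OpenCV 4.12 (cv2) and the standard library are available. Lean on these libraries where they do the work, as an engineer would, in place of code of your own. Each camera call takes 0.05 s, during which the arm holds its last target. There are 200 camera calls.

### The job

Put the watch-case kit away in its wooden block, leaving everything else on the bench where it is. First take the red-handled case knife out of the green stand and slide it blade-down into the block's narrow slot until its brass guard lies flat on the wood; then plug the blue die, square shank down, fully into the block's square socket. Ease both in gently, without forcing, and let go of them.

Things in the scene. Friction and masses are not known exactly. Their poses are not given: they have to be found in the camera images.
- kit: Fixed mid-brown wooden kit block, 60 (x) x 150 (y) x 60 (z) mm, standing upright on the bench at any of three places and turned. Origin: centre of its underside, z up. Two black-lined, brass-edged holes in its top, 84 mm apart along its y: the slot at +42 mm y, the square socket at -42 mm y, both on its centre line x = 0 and 54 mm deep.
- kit_hole0 (a point): Centre of the mouth of the slot, on the block's top face (60 mm above the bench); axes as the block's. The slot is 36 mm long along x and 7 mm wide along y, 54 mm deep, with a 2 mm chamfer round the mouth.
- kit_hole1 (a point): Centre of the mouth of the square socket, on the block's top face (60 mm above the bench); axes as the block's. The socket is 24 x 24 mm, sides along x and y, 54 mm deep, with a 2 mm chamfer round the mouth.
- stand: Fixed green cast bench stand, 64 (x) x 40 (y) x 60 (z) mm on a foot 84 x 60 x 8 mm. Origin: centre of its underside, z up. A roomy pocket in its top (40 mm along x, 11 mm along y, 54 mm deep) holds the knife at the start.
- knife: Loose flat case knife, 0.1 kg, upright in the stand at first, its x along the stand's. Origin: centre of the guard's underside, z up. Brass guard 46 (x) x 20 (y) mm, z 0 to 6; it rests on the stand's top, at the end on the block's. Red handle 24 (x) x 14 (y) mm, z 6 to 76. Steel blade 32 (x) x 4 (y) mm, z 0 to -40, then tip 24 x 2.5 mm to z -48. Alike after half a turn about z.
- die: Loose pressing die, 0.09 kg, standing upright on the bench. Origin: centre of its underside, z up. Steel shank 22 x 22 mm, z 0 to 28, its foot stepped in to 18 mm over the lowest 4 mm; blue collar 34 x 34 mm, z 28 to 34; blue square grip 16 x 16 mm, z 34 to 64; all sides along its x and y. Alike at every quarter turn.
- die_collar (a point): Centre of the underside of the die's collar, 28 mm above the die's origin; this face lies flat on the block's top when the die is home.
- loupe: Bystander: loose black loupe, 36 mm across, 30 mm high; origin under its centre.
- holder: Bystander: loose brass movement ring, 38 mm across, 12 mm high; origin under its centre.
- jar_a: Bystander: loose white jar with a steel cap, 44 mm across, 62 mm high; origin under its centre.
- jar_b: Bystander: loose white jar with a steel cap, 44 mm across, 62 mm high; origin under its centre.
- blower: Bystander: loose orange dust blower, 60 mm across, 95 mm high; origin under its centre.
- driver: Bystander: loose small aluminium screwdriver lying along its y, 102 mm long, 10 mm high; origin under its handle.

How it is judged:
By the outcome, as a careful person would: the job done as asked, in the order asked, and still so for the second after the job is handed in, with the robot touching nothing.
It also fails if it takes over 70 s, if anything falls off the work surface, if the arm or the gripper's body presses on something with over 40 N, if the wrist force passes 120 N, or if a joint passes its speed limit or range.

## Working session

There is one attempt and no reset: what is moved stays moved. The work goes in short steps, Python scripts to look and compute and a tool call to move; the robot and the scene stay as the last step left them, time stands still between calls to the robot, and variables do not carry over. Pictures are saved under pics/ and viewed, at most 10 in all, crops included, and the job is handed in when it is done.

Besides the shell and the picture viewer there is one more tool, called after "Emit:" as name(argument=value, ...) on one line, values as JSON. step_arm: Moves the arm, as the interface text tells. Its arguments: {"type":"object","properties":{"deltas":{"type":"array"},"gripper":{"type":"number"},"squeeze":{"type":"number"}},"required":["deltas"]}

```bash
mkdir -p pics
cat > h.py <<'E'
import numpy as np, cv2
from scipy.spatial.transform import Rotation as R
from station import ctrl
def T_ee(o):
    T=np.eye(4); T[:3,:3]=R.from_euler('xyz',o['eef_rot']).as_matrix(); T[:3,3]=o['ee_pos']; return T
def snap(name,save=None):
    o=ctrl.get_obs(); im,d=ctrl.camera(name); c=ctrl.get_calibration(name)
    M=T_ee(o)@np.array(c['hand_eye']) if name=='wrist' else np.linalg.inv(np.array(c['world_to_cam']))
    if save: cv2.imwrite(f'pics/{save}.png',im[:,:,::-1])
    v,u=np.mgrid[:400,:640]
    P=np.stack([(u-c['cx'])/c['fx']*d,(v-c['cy'])/c['fy']*d,d],-1)@M[:3,:3].T+M[:3,3]
    P[d==0]=np.nan
    return im,d,P,M,c
E
python3 - <<'E'
from h import *
o=ctrl.get_obs(); print(o['ee_pos'],o['eef_rot'],o['time_s'])
for n in ('top','scene'):
    im,d,P,M,c=snap(n,n); print(n,M[:3,3].round(3),M[:3,2].round(2),c['fx'])
    for l in ['kit','stand','knife','die','loupe','holder','jar_a','blower','driver']:
        for r in ctrl.cut_out(n,l)[:2]:
            m=r['pixels']; q=P[m]; q=q[~np.isnan(q[:,0])]
            z=np.nanpercentile(q[:,2],95) if len(q) else 0
            t=q[q[:,2]>z-.008] if len(q) else q
            print(l,round(r['conf'],2),(np.array(r['rect'])*[640,400,640,400]).astype(int),m.sum(),np.median(t,0).round(3) if len(t) else None)
E
```

```text
[0.15918566 0.52618947 0.20488127] [-3.14043111e+00 -9.35073350e-05  2.84777220e+00] 0.0
top [ 0.397 -0.013  1.022] [ 0.21  0.01 -0.98] 441.24846962674445
kit 0.74 [294 206 364 241] 2063 [ 0.531 -0.009  0.059]
stand 0.6 [181 188 218 229] 806 [0.567 0.286 0.059]
knife 0.61 [178 189 199 214] 347 [0.576 0.294 0.134]
knife 0.4 [293 207 365 241] 1984 [ 0.531 -0.008  0.059]
die 0.54 [434 227 449 245] 238 [ 0.519 -0.262  0.063]
loupe 0.44 [379 219 393 233] 179 [ 0.538 -0.14   0.029]
holder 0.54 [185 117 208 143] 418 [0.752 0.311 0.061]
holder 0.43 [253 241 268 251] 63 [0.489 0.149 0.011]
jar_a 0.84 [187 120 208 141] 390 [0.752 0.311 0.061]
jar_a 0.84 [303 124 325 144] 357 [0.753 0.03  0.061]
blower 0.97 [433 124 457 151] 495 [ 0.751 -0.28   0.069]
blower 0.35 [293 211 366 246] 2050 [ 0.531 -0.009  0.059]
driver 0.57 [361 128 389 141] 125 [ 0.764 -0.119  0.008]
scene [ 1.378 -0.365  0.682] [-0.73  0.33 -0.6 ] 491.5528610796051
kit 0.71 [273 165 346 217] 2468 [ 0.537 -0.016  0.059]
stand 0.94 [414 150 442 185] 707 [0.59  0.28  0.058]
knife 0.52 [426 126 443 161] 291 [0.583 0.289 0.132]
die 0.58 [190 205 208 234] 344 [ 0.524 -0.265  0.062]
loupe 0.7 [249 205 264 223] 222 [ 0.543 -0.145  0.029]
jar_a 0.6 [471 187 495 221] 575 [0.757 0.305 0.061]
jar_a 0.59 [361 223 386 261] 712 [0.758 0.027 0.061]
blower 0.76 [201 267 238 314] 1081 [ 0.758 -0.285  0.082]
driver 0.62 [424 125 443 157] 332 [0.581 0.291 0.133]
driver 0.54 [295 268 324 289] 217 [ 0.766 -0.122  0.008]
```

Run:
```python
import cv2
a=cv2.imread('pics/top.png')[100:270,160:480]; cv2.imwrite('pics/top_c.png',cv2.resize(a,None,fx=2.5,fy=2.5,interpolation=cv2.INTER_CUBIC))
```

```text
(no output)
```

View pics/top_c.png

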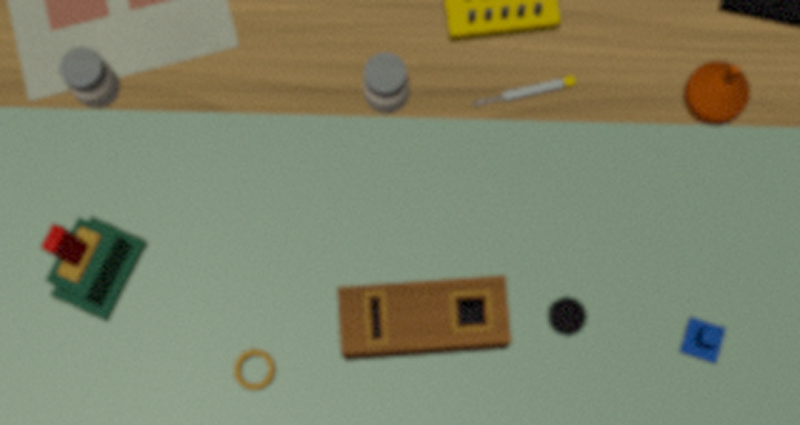

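```bash
cat >> h.py <<'E'
def rect(P,region,z0,z1):
    """min-area rect of points in xy box region=(x,y,half) with z in range -> centre, sizes, angle(long side, deg)"""
    x,y,h=region
    m=(abs(P[...,0]-x)<h)&(abs(P[...,1]-y)<h)&(P[...,2]>z0)&(P[...,2]<z1)
    m=cv2.morphologyEx(m.astype(np.uint8),cv2.MORPH_OPEN,np.ones((3,3)))>0
    q=P[m][:,:2].astype(np.float32)
    if len(q)<10: return None
    (c,s,a)=cv2.minAreaRect(q*1000)
    if s[0]<s[1]: a+=90
    a=(a+90)%180-90
    return len(q),np.round(np.array(c)/1000,4),np.round(sorted(s)[::-1],1),round(a,1)
def go(x,y,z,yaw_deg):
    """required twist (units, half-turn folded) then dp units in tool axes after the twist"""
    o=ctrl.get_obs(); yaw=np.degrees(o['eef_rot'][2])
    tw=(yaw-yaw_deg+90)%180-90
    f=R.from_euler('xyz',o['eef_rot'])*R.from_euler('z',tw,degrees=True)
    d=f.inv().apply(np.array([x,y,z])-o['ee_pos'])/0.04
    print('yaw',yaw.round(2),'twist units',round(tw/4,3),'dp units',d.round(3),'q6',round(o['qpos'][5],2),'t',round(o['time_s'],2))
E
python3 - <<'E'
from h import *
for n in ('top','scene'):
    im,d,P,M,c=snap(n)
    print(n,'kit',rect(P,(.53,-.01,.1),.052,.066))
    print('stand',rect(P,(.575,.288,.07),.052,.0645),'guard',rect(P,(.575,.288,.07),.0635,.075),'handle',rect(P,(.578,.291,.05),.122,.145),'foot',rect(P,(.578,.291,.07),.004,.145))
    print('die',rect(P,(.521,-.263,.04),.055,.07),rect(P,(.521,-.263,.04),.02,.07))
go(.577,.291,.28,np.degrees(ctrl.get_obs()['eef_rot'][2]))
print(ctrl.get_calibration('wrist'))
E
```

```text
top kit (1696, array([ 0.532 , -0.0109]), array([149.9,  60.6]), -84.4)
stand (311, array([0.5746, 0.2939]), array([63.8, 41.4]), -22.2) guard (45, array([0.5781, 0.2884]), array([36.1,  9. ]), -10.7) handle (92, array([0.576 , 0.2949]), array([24.2, 13.6]), -19.4) foot (1064, array([0.5741, 0.2927]), array([84.2, 58.2]), -21.8)
die (57, array([ 0.5187, -0.2615]), array([15.1, 15.1]), 81.8) (237, array([ 0.5192, -0.2621]), array([34.5, 34. ]), 71.4)
scene kit (1113, array([ 0.5326, -0.0136]), array([151.3,  66.3]), -83.5)
stand (184, array([0.5763, 0.2908]), array([68.5, 40.7]), -22.7) guard (51, array([0.5773, 0.2883]), array([38.1, 19.3]), 15.2) handle (65, array([0.5777, 0.2913]), array([26.4, 14.3]), -15.3) foot (1012, array([0.5766, 0.2905]), array([87.5, 60.2]), -21.9)
die (55, array([ 0.5222, -0.2655]), array([18.2, 14.9]), -17.7) (265, array([ 0.5219, -0.2655]), array([35.9, 34.2]), -16.4)
yaw 163.17 twist units 0.0 dp units [-11.7    -2.609  -1.863] q6 -0.07 t 1.1
{'fx': 301.5705696390081, 'fy': 301.5705696390081, 'cx': 324.2864191346428, 'cy': 196.97022097885127, 'hand_eye': array([[ 1.88822100e-03, -9.67363486e-01, -2.53385715e-01,
         7.34940144e-02],
       [ 9.99998208e-01,  1.86115188e-03,  3.46535908e-04,
         8.97185012e-05],
       [ 1.36363114e-04, -2.53385915e-01,  9.67365267e-01,
        -1.78365225e-01],
       [ 0.00000000e+00,  0.00000000e+00,  0.00000000e+00,
         1.00000000e+00]])}
```

Emit:
step_arm(deltas=[{"dp": [-0.5,-0.11,-0.2]},{"dp": [-1,-0.22,-0.2]},{"dp": [-1,-0.22,-0.2]},{"dp": [-1,-0.22,-0.2]},{"dp": [-1,-0.22,-0.2]},{"dp": [-1,-0.22,-0.2]},{"dp": [-1,-0.22,-0.2]},{"dp": [-1,-0.22,-0.2]},{"dp": [-1,-0.22,-0.2]},{"dp": [-1,-0.22,0]},{"dp": [-1,-0.22,0]},{"dp": [-1,-0.22,0]}], gripper=1, squeeze=20)

```text
invalid input at $.deltas[0]: expected keys dp, twist
```

Emit:
step_arm(deltas=[{"dp": [0,0,0],"twist": 1},{"dp": [0,0,0],"twist": 0.3},{"dp": [-0.2,0,0]},{"dp": [0,0,0]},{"dp": [0,0,0]}])

```text
invalid input at $.deltas[2]: expected keys dp, twist
```

Run:
```python
from h import *
o=ctrl.get_obs(); print(o['ee_pos'],np.degrees(o['eef_rot']),o['time_s'])
im,d,P,M,c=snap('wrist','w1')
r=(.577,.291,.05)
for z in ((.05,.0635),(.0635,.075),(.075,.12),(.125,.145)): print(z,rect(P,(*r[:2],.07),*z))
print(rect(P,(*r[:2],.08),.004,.015))
go(.576,.292,.28,158)
```

```text
[0.1592912  0.52642238 0.20546578] [1.79997875e+02 9.48991883e-04 1.63166554e+02] 1.1
(0.05, 0.0635) None
(0.0635, 0.075) None
(0.075, 0.12) None
(0.125, 0.145) None
None
yaw 163.17 twist units 1.291 dp units [-11.855  -1.531  -1.865] q6 -0.07 t 1.15
```

View pics/w1.png

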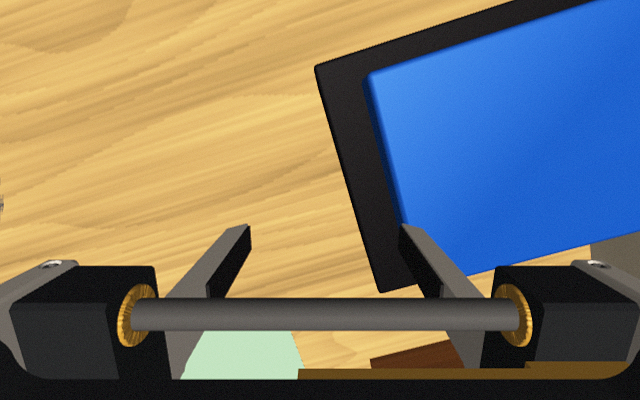

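Emit:
step_arm(deltas=[{"dp": [0,0,0],"twist": 1},{"dp": [-0.5,-0.065,-0.2],"twist": 0.3},{"dp": [-1,-0.13,-0.2],"twist": 0},{"dp": [-1,-0.13,-0.2],"twist": 0},{"dp": [-1,-0.13,-0.2],"twist": 0},{"dp": [-1,-0.13,-0.2],"twist": 0},{"dp": [-1,-0.13,-0.2],"twist": 0},{"dp": [-1,-0.13,-0.2],"twist": 0},{"dp": [-1,-0.13,-0.2],"twist": 0},{"dp": [-1,-0.13,-0.2],"twist": 0},{"dp": [-1,-0.13,0],"twist": 0},{"dp": [-1,-0.13,0],"twist": 0}], gripper=1, squeeze=20)

```text
time_s: 2.35
ee_pos: [0.5297, 0.3176, 0.2778]
eef_rot: [3.141, 0.0, 2.757]
force: [-0.3, 0.7, 0.5]
grip_width: 0.094
grip_force: 0.0
```

Emit:
step_arm(deltas=[{"dp": [-1,-0.13,0],"twist": 0},{"dp": [-0.35,-0.05,0],"twist": 0},{"dp": [0,0,0],"twist": 0},{"dp": [0,0,0],"twist": 0}])

```text
time_s: 2.75
ee_pos: [0.5749, 0.2924, 0.2774]
eef_rot: [-3.142, -0.0, 2.757]
force: [-0.3, 0.6, -0.2]
grip_width: 0.094
grip_force: 0.0
```

Run:
```python
from h import *
o=ctrl.get_obs(); print(o['ee_pos'],np.degrees(o['eef_rot']),o['time_s'])
im,d,P,M,c=snap('wrist','w2')
r=(.577,.291,.05)
for z in ((.05,.0635),(.0635,.075),(.075,.12),(.125,.145)): print(z,rect(P,(*r[:2],.07),*z))
print(rect(P,(*r[:2],.08),.004,.015))
go(.576,.292,.28,158)
```

```text
[0.57488692 0.29237838 0.27738126] [-1.79998284e+02 -2.19629504e-02  1.57990392e+02] 2.75
(0.05, 0.0635) (888, array([0.5726, 0.2945]), array([64.6, 40.1]), -22.6)
(0.0635, 0.075) (139, array([0.5589, 0.3014]), array([18.3, 13.1]), 67.9)
(0.075, 0.12) (66, array([0.5641, 0.2998]), array([13.7,  3. ]), 66.8)
(0.125, 0.145) (282, array([0.5743, 0.296 ]), array([24.3, 13.3]), -21.9)
(742, array([0.5721, 0.2947]), array([83.4, 60. ]), -22.2)
yaw 158.03 twist units 0.008 dp units [-0.038 -0.003 -0.059] q6 -0.77 t 2.8
```

View pics/w2.png

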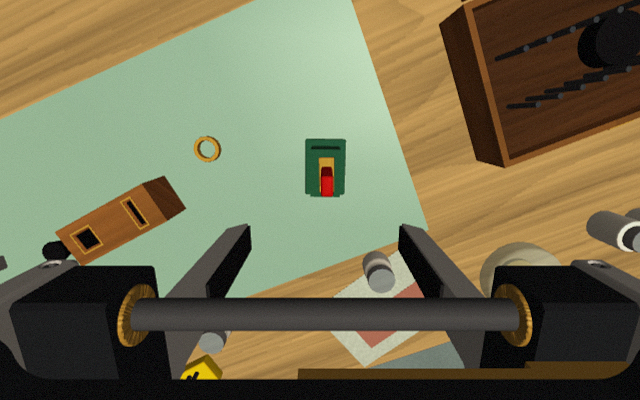

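Run:
```python
from h import *
go(.575,.2955,.165,157.9)
```

```text
yaw 158.03 twist units 0.033 dp units [0.018 0.068 2.816] q6 -0.77 t 2.8
```

Emit:
step_arm(deltas=[{"dp": [0.02,0.07,0.8],"twist": 0.03},{"dp": [0,0,1],"twist": 0},{"dp": [0,0,0.7],"twist": 0},{"dp": [0,0,0.3],"twist": 0},{"dp": [0,0,0],"twist": 0},{"dp": [0,0,0],"twist": 0}])

```text
time_s: 3.4
ee_pos: [0.5762, 0.2953, 0.1673]
eef_rot: [3.14, 0.002, 2.756]
force: [0.6, -0.3, -0.4]
grip_width: 0.0941
grip_force: 0.0
```

Run:
```python
from h import *
o=ctrl.get_obs(); print(o['ee_pos'],np.degrees(o['eef_rot']),o['time_s'])
im,d,P,M,c=snap('wrist','w3')
for z in ((.05,.0635),(.125,.142)): print(z,rect(P,(.575,.2955,.05),*z))
m=(abs(P[...,0]-.575)<.03)&(abs(P[...,1]-.2955)<.03)&(P[...,2]>.12)&(P[...,2]<.15)
q=P[m]; print(len(q),np.median(q,0)); k=(q-o['ee_pos'])@M[:3,:3]  # cam axes
T=T_ee(o); tl=(q-T[:3,3])@T[:3,:3]; print('tool range',np.percentile(tl,[2,98],axis=0).round(4))
go(.575,.2955,.088,157.9)
```

```text
[0.57618934 0.295284   0.1673448 ] [1.79901049e+02 8.93343076e-02 1.57880850e+02] 3.4
(0.05, 0.0635) (1563, array([0.5725, 0.2945]), array([64.3, 39.8]), -22.2)
(0.125, 0.142) (589, array([0.5737, 0.2955]), array([23.4, 13.5]), -22.1)
622 [0.57171942 0.29644242 0.13462228]
tool range [[-0.0085 -0.0068  0.0311]
 [ 0.014   0.0059  0.0457]]
yaw 157.87 twist units -0.008 dp units [ 0.039 -0.01   1.99 ] q6 -0.77 t 3.45
```

Emit:
step_arm(deltas=[{"dp": [0.06,0,0.6],"twist": 0},{"dp": [0,0,0.7],"twist": 0},{"dp": [0,0,0.45],"twist": 0},{"dp": [0,0,0.23],"twist": 0},{"dp": [0,0,0],"twist": 0},{"dp": [0,0,0],"twist": 0}])

```text
time_s: 4.05
ee_pos: [0.5744, 0.2958, 0.0878]
eef_rot: [3.14, 0.001, 2.755]
force: [-0.0, 1.1, 0.3]
grip_width: 0.0939
grip_force: 0.0
```

Emit:
step_arm(deltas=[{"dp": [0,0,0],"twist": 0},{"dp": [0,0,0],"twist": 0},{"dp": [0,0,0],"twist": 0},{"dp": [0,0,0],"twist": 0},{"dp": [0,0,0],"twist": 0},{"dp": [0,0,0],"twist": 0},{"dp": [0,0,0],"twist": 0},{"dp": [0,0,0],"twist": 0}], gripper=-1, squeeze=20)

```text
time_s: 4.85
ee_pos: [0.5737, 0.2955, 0.0862]
eef_rot: [-3.142, -0.0, 2.755]
force: [0.5, 0.5, 0.3]
grip_width: 0.0334
grip_force: 0.0
```

Emit:
step_arm(deltas=[{"dp": [0,0,0],"twist": 0},{"dp": [0,0,0],"twist": 0},{"dp": [0,0,0],"twist": 0},{"dp": [0,0,0],"twist": 0},{"dp": [0,0,0],"twist": 0}])

```text
time_s: 5.35
ee_pos: [0.5738, 0.2955, 0.0862]
eef_rot: [-3.142, 0.0, 2.755]
force: [-0.4, 0.3, 0.0]
grip_width: 0.0142
grip_force: 20.0
```

Run:
```python
from h import *
o=ctrl.get_obs(); print(o['ee_pos'],np.degrees(o['eef_rot']),o['time_s'],o['grip_width'],o['grip_force'])
go(.575,.2955,.20,157.9)
```

```text
[0.5737785  0.29546815 0.08624503] [-1.79999675e+02  1.66049964e-03  1.57845583e+02] 5.35 0.014167642174768128 19.98664140701294
yaw 157.85 twist units -0.014 dp units [-0.028  0.012 -2.844] q6 -0.77 t 5.35
```

Emit:
step_arm(deltas=[{"dp": [0,0,-0.3],"twist": 0},{"dp": [0,0,-0.4],"twist": 0},{"dp": [0,0,-0.5],"twist": 0},{"dp": [0,0,-0.6],"twist": 0},{"dp": [0,0,-0.6],"twist": 0},{"dp": [0,0,-0.4],"twist": 0},{"dp": [0,0,-0.2],"twist": -1},{"dp": [0,0,0],"twist": -1},{"dp": [0,0,0],"twist": -1},{"dp": [0,0,0],"twist": -1},{"dp": [0,0,0],"twist": -1},{"dp": [0,0,0],"twist": -1}])

```text
time_s: 6.55
ee_pos: [0.5739, 0.2955, 0.208]
eef_rot: [3.141, 0.001, -3.106]
force: [0.3, 0.6, -1.2]
grip_width: 0.0139
grip_force: 20.0
```

Emit:
step_arm(deltas=[{"dp": [0,0,0],"twist": -0.9},{"dp": [0,0,0],"twist": 0}])

```text
time_s: 6.75
ee_pos: [0.5739, 0.2955, 0.2078]
eef_rot: [3.141, 0.001, -3.046]
force: [0.2, -0.3, -1.5]
grip_width: 0.0141
grip_force: 20.0
```

Run:
```python
from h import *
o=ctrl.get_obs(); print(o['ee_pos'],np.degrees(o['eef_rot']),o['time_s'],o['grip_width'],o['grip_force'])
go(.595,.03,.205,185.6)
```

```text
[0.57387874 0.29553742 0.20780616] [ 1.79973461e+02  8.29576767e-02 -1.74495919e+02] 6.75 0.014056770831138612 19.98572140932083
yaw -174.5 twist units -0.024 dp units [ 0.122 -6.658  0.067] q6 -1.25 t 6.75
```

Emit:
step_arm(deltas=[{"dp": [0.02,-0.4,0],"twist": 0},{"dp": [0.02,-0.8,0],"twist": 0},{"dp": [0.02,-1,0],"twist": 0},{"dp": [0.02,-1,0],"twist": 0},{"dp": [0.02,-1,0],"twist": 0},{"dp": [0.02,-1,0],"twist": 0},{"dp": [0,-0.8,0],"twist": 0},{"dp": [0,-0.46,0],"twist": 0},{"dp": [0,-0.2,0],"twist": 0},{"dp": [0,0,0],"twist": 0},{"dp": [0,0,0],"twist": 0},{"dp": [0,0,0],"twist": 0}])

```text
time_s: 7.95
ee_pos: [0.5942, 0.0308, 0.2063]
eef_rot: [3.142, 0.0, -3.046]
force: [0.3, 0.2, -1.1]
grip_width: 0.0142
grip_force: 20.0
```

Run:
```python
from h import *
o=ctrl.get_obs(); print(o['ee_pos'],np.degrees(o['eef_rot']),o['time_s'],o['grip_width'],o['grip_force'])
im,d,P,M,c=snap('wrist','w4')
print(rect(P,(.532,-.011,.1),.054,.066))
a=cv2.resize(im[:,:,::-1],None,fx=1.25,fy=1.25); cv2.imwrite('pics/w4b.png',a)
np.savez('w4.npz',im=im,d=d,P=P,ee=o['ee_pos'],rot=o['eef_rot'])
```

```text
[0.59415193 0.03075733 0.20630911] [ 1.79994766e+02  8.96201888e-04 -1.74504748e+02] 7.95 0.014194533226691296 19.98635172843933
(7620, array([ 0.5293, -0.0115]), array([150.4,  59.3]), -84.3)
```

View pics/w4b.png

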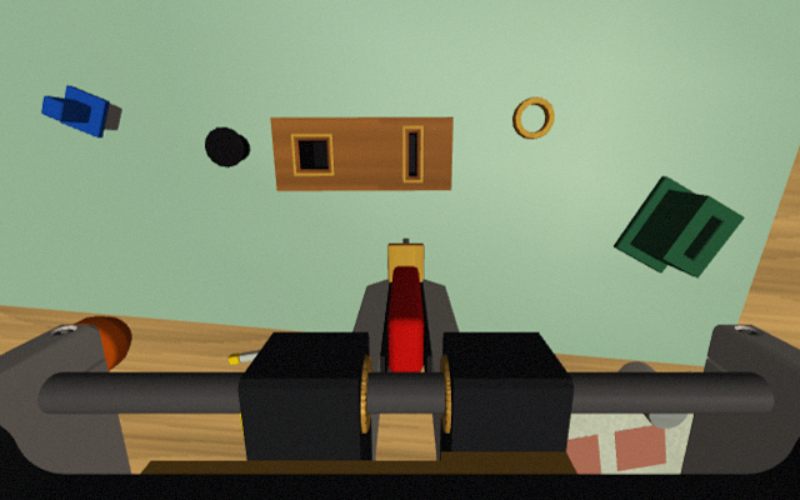

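```bash
cat > m.py <<'E'
from h import *
z=np.load('w4.npz'); im,P=z['im'],z['P']
T=np.eye(4);T[:3,:3]=R.from_euler('xyz',z['rot']).as_matrix();T[:3,3]=z['ee']
tl=(P-T[:3,3])@T[:3,:3]
hsv=cv2.cvtColor(im,cv2.COLOR_RGB2HSV)
br=(hsv[...,0]>17)&(hsv[...,0]<30)&(hsv[...,1]>140)&(hsv[...,2]>120)
# guard
m=br&(abs(tl[...,1])<.03)&(tl[...,2]>.005)&(tl[...,2]<.035)&(tl[...,0]>0)&(tl[...,0]<.05)
g=tl[m]; print('guard',len(g),np.percentile(g,[1,5,50,95,99],axis=0).round(4).tolist())
red=((hsv[...,0]<8)|(hsv[...,0]>172))&(hsv[...,1]>150)&(abs(tl[...,1])<.03)&(abs(tl[...,0])<.04)
g=tl[red]; print('handle',len(g),np.percentile(g,[1,5,50,95,99],axis=0).round(4).tolist())
# block rims
for s in (42,-42):
    C=np.array([.5293,-.0115])+s/1000*np.array([np.cos(np.radians(95.7)),np.sin(np.radians(95.7))])
    m=br&(np.hypot(P[...,0]-C[0],P[...,1]-C[1])<.03)&(P[...,2]>.052)&(P[...,2]<.066)
    q=P[m][:,:2].astype(np.float32)*1000
    print(s,C.round(4),'rim',len(q),cv2.minAreaRect(q))
E
python3 m.py
```

```text
guard 555 [[0.0022, -0.009, 0.0183], [0.0052, -0.0086, 0.02], [0.0151, 0.0007, 0.0212], [0.0215, 0.0091, 0.0221], [0.022, 0.0098, 0.0226]]
handle 2359 [[-0.01, -0.0235, -0.1326], [-0.0082, -0.0066, -0.108], [0.0095, 0.0001, -0.0476], [0.0233, 0.0067, 0.0026], [0.0337, 0.0183, 0.0118]]
42 [0.5251 0.0303] rim 248 ((525.4658813476562, 30.367034912109375), (45.849998474121094, 17.058837890625), 5.523632049560547)
-42 [ 0.5335 -0.0533] rim 295 ((528.1097412109375, -53.97139358520508), (46.53456497192383, 34.806270599365234), 5.686387538909912)
```

Run:
```python
from h import *
go(.5615,.034,.155,185.6)
```

```text
yaw -174.5 twist units -0.025 dp units [0.805 0.161 1.282] q6 -1.68 t 8.0
```

Emit:
step_arm(deltas=[{"dp": [0.3,0.06,0.4],"twist": -0.02},{"dp": [0.3,0.1,0.5],"twist": 0},{"dp": [0.2,0,0.38],"twist": 0},{"dp": [0,0,0],"twist": 0},{"dp": [0,0,0],"twist": 0},{"dp": [0,0,0],"twist": 0},{"dp": [0,0,0],"twist": 0}])

```text
time_s: 8.7
ee_pos: [0.5624, 0.0332, 0.1558]
eef_rot: [-3.141, 0.001, -3.045]
force: [0.4, 0.3, -1.4]
grip_width: 0.0138
grip_force: 20.0
```

Run:
```python
from h import *
o=ctrl.get_obs()
im,d,P,M,c=snap('wrist','w5')
np.savez('w4.npz',im=im,d=d,P=P,ee=o['ee_pos'],rot=o['eef_rot'])
print(o['ee_pos'],np.degrees(o['eef_rot']),o['time_s']); print(rect(P,(.53,-.011,.1),.054,.066))
q=P[(abs(P[...,0]-.53)<.02)&(abs(P[...,1]+.01)<.02)]; print('top z',np.nanmedian(q[:,2]))
exec(open('m.py').read())
im,d,P,M,c=snap('scene','s2'); print('scene',rect(P,(.53,-.011,.1),.054,.066))
a=cv2.resize(im[100:230,240:420,::-1],None,fx=4,fy=4,interpolation=cv2.INTER_CUBIC); cv2.imwrite('pics/s2c.png',a)
# knife guard in scene -> tool coords
tl=(P-T[:3,3])@T[:3,:3]; hsv=cv2.cvtColor(im,cv2.COLOR_RGB2HSV)
br=(hsv[...,0]>17)&(hsv[...,0]<30)&(hsv[...,1]>140)&(hsv[...,2]>120)
g=tl[br&(np.abs(tl[...,1])<.03)&(tl[...,2]>.005)&(tl[...,2]<.035)&(np.abs(tl[...,0])<.05)]
print('guard scene',len(g),np.percentile(g,[1,5,50,95,99],axis=0).round(4).tolist())
for n,A in (('blade',(tl[...,2]>.03)&(tl[...,2]<.08)),('handle',(tl[...,2]<.0)&(tl[...,2]>-.05))):
    g=tl[A&(np.abs(tl[...,1])<.012)&(np.abs(tl[...,0])<.035)]
    if len(g): print(n,len(g),np.percentile(g,[1,5,50,95,99],axis=0).round(4).tolist())
```

```text
[0.56240336 0.03322983 0.15580413] [-1.79994654e+02  7.23260200e-02 -1.74470370e+02] 8.7
(9840, array([ 0.5301, -0.0115]), array([150.6,  59.9]), -84.4)
top z 0.27585869752459924
guard 559 [[0.0023, -0.009, 0.0176], [0.0053, -0.0084, 0.0199], [0.0153, 0.0007, 0.0211], [0.0215, 0.0091, 0.0222], [0.022, 0.0098, 0.0226]]
handle 2379 [[-0.01, -0.0215, -0.1323], [-0.0081, -0.0066, -0.1086], [0.0095, 0.0001, -0.0476], [0.0233, 0.0068, 0.0028], [0.0337, 0.0209, 0.0121]]
42 [0.5251 0.0303] rim 330 ((525.9426879882812, 30.552364349365234), (46.09516143798828, 16.772130966186523), 5.478034973144531)
-42 [ 0.5335 -0.0533] rim 383 ((534.3927612304688, -53.24107360839844), (34.33498764038086, 34.96799087524414), 5.300561904907227)
scene (973, array([ 0.5325, -0.0139]), array([152.6,  64.2]), -84.7)
guard scene 59 [[-0.0257, -0.0114, 0.0176], [-0.0244, -0.0112, 0.0184], [-0.0136, -0.0069, 0.0208], [0.016, 0.0061, 0.0226], [0.0173, 0.008, 0.0238]]
blade 141 [[-0.0198, -0.0054, 0.0343], [-0.019, -0.0051, 0.0366], [-0.0059, -0.0034, 0.0529], [0.0133, -0.0005, 0.0726], [0.0151, 0.0003, 0.0749]]
handle 230 [[-0.0165, -0.0117, -0.0496], [-0.0157, -0.011, -0.0491], [-0.0119, -0.0021, -0.0262], [-0.0052, 0.0103, -0.0025], [0.0022, 0.0117, -0.0005]]
```

View pics/s2c.png

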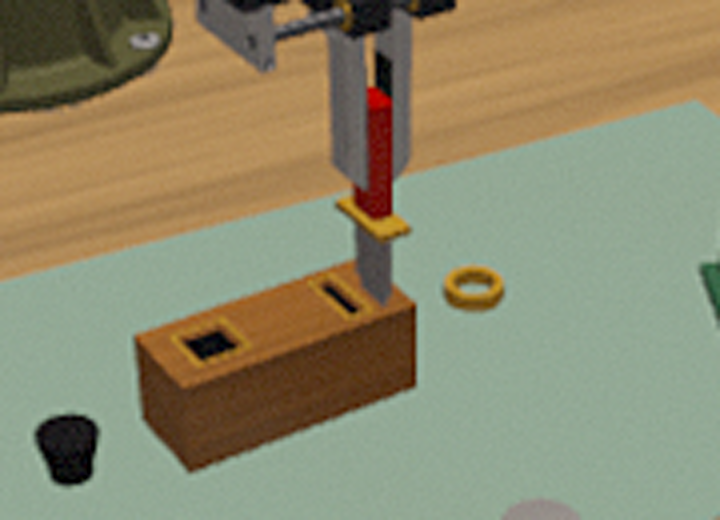

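Run:
```python
from h import *
go(.5256,.0301,.14,185.6)
```

```text
yaw -174.47 twist units -0.019 dp units [0.917 0.013 0.387] q6 -1.67 t 8.8
```

Emit:
step_arm(deltas=[{"dp": [0.2,0,0],"twist": -0.02},{"dp": [0.3,0.013,0],"twist": 0},{"dp": [0.25,0,0],"twist": 0},{"dp": [0.167,0,0.1],"twist": 0},{"dp": [0,0,0.2],"twist": 0},{"dp": [0,0,0.087],"twist": 0},{"dp": [0,0,0],"twist": 0},{"dp": [0,0,0],"twist": 0},{"dp": [0,0,0],"twist": 0},{"dp": [0,0,0],"twist": 0}])

```text
time_s: 9.8
ee_pos: [0.5254, 0.0301, 0.1397]
eef_rot: [-3.142, 0.0, -3.044]
force: [-0.0, -0.6, -0.2]
grip_width: 0.0138
grip_force: 20.0
```

Run:
```python
from h import *
go(.5256,.0301,.126,185.6)
im,d,P,M,c=snap('scene')
a=cv2.resize(im[110:220,260:410,::-1],None,fx=5,fy=5,interpolation=cv2.INTER_CUBIC); cv2.imwrite('pics/s3c.png',a)
```

```text
yaw -174.39 twist units 0.002 dp units [-0.004  0.     0.343] q6 -1.68 t 9.8
```

View pics/s3c.png

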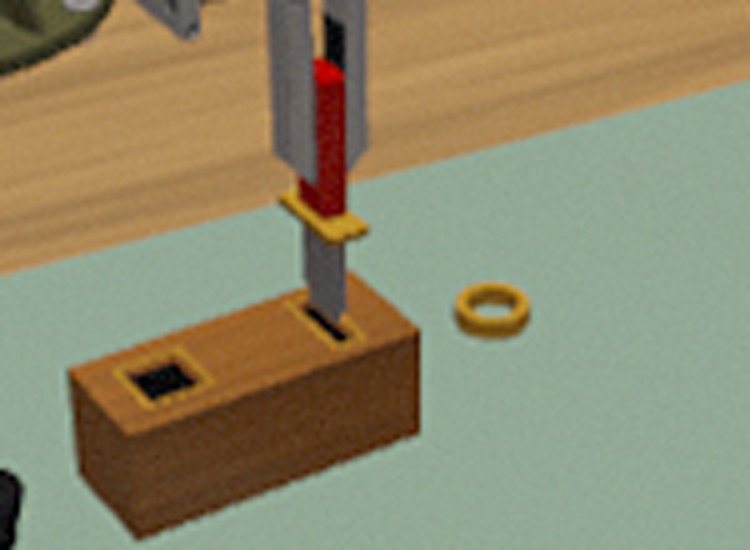

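The picture shows the blade tip at (330,320) hanging right over the slot at (327,325), lined up. Lowering gently.

Emit:
step_arm(deltas=[{"dp": [0,0,0.08],"twist": 0},{"dp": [0,0,0.08],"twist": 0},{"dp": [0,0,0.08],"twist": 0},{"dp": [0,0,0.08],"twist": 0},{"dp": [0,0,0.08],"twist": 0},{"dp": [0,0,0],"twist": 0}])

```text
time_s: 10.45
ee_pos: [0.525, 0.0301, 0.123]
eef_rot: [3.142, -0.001, -3.044]
force: [0.1, 0.1, -1.4]
grip_width: 0.0138
grip_force: 20.0
```

Emit:
step_arm(deltas=[{"dp": [0,0,0.08],"twist": 0},{"dp": [0,0,0.08],"twist": 0},{"dp": [0,0,0.08],"twist": 0},{"dp": [0,0,0.08],"twist": 0},{"dp": [0,0,0.08],"twist": 0},{"dp": [0,0,0],"twist": 0}])

```text
time_s: 11.05
ee_pos: [0.525, 0.0301, 0.1071]
eef_rot: [3.142, -0.001, -3.044]
force: [0.5, 0.0, -0.8]
grip_width: 0.0139
grip_force: 20.0
```

Emit:
step_arm(deltas=[{"dp": [0,0,0.08],"twist": 0},{"dp": [0,0,0.08],"twist": 0},{"dp": [0,0,0.08],"twist": 0},{"dp": [0,0,0.08],"twist": 0},{"dp": [0,0,0.04],"twist": 0},{"dp": [0,0,0],"twist": 0},{"dp": [0,0,0],"twist": 0}])

```text
time_s: 11.75
ee_pos: [0.5253, 0.0301, 0.0932]
eef_rot: [-3.142, 0.0, -3.044]
force: [-0.6, 0.5, -1.2]
grip_width: 0.0141
grip_force: 20.0
```

Emit:
step_arm(deltas=[{"dp": [0,0,0.02],"twist": 0},{"dp": [0,0,0.02],"twist": 0},{"dp": [0,0,0.02],"twist": 0},{"dp": [0,0,0],"twist": 0},{"dp": [0,0,0],"twist": 0}])

```text
time_s: 12.25
ee_pos: [0.5252, 0.0301, 0.0908]
eef_rot: [3.142, -0.0, -3.044]
force: [-1.2, 0.0, -1.0]
grip_width: 0.0138
grip_force: 20.0
```

Emit:
step_arm(deltas=[{"dp": [0,0,0.03],"twist": 0},{"dp": [0,0,0.03],"twist": 0},{"dp": [0,0,0.02],"twist": 0},{"dp": [0,0,0.02],"twist": 0},{"dp": [0,0,0],"twist": 0},{"dp": [0,0,0],"twist": 0}])

```text
time_s: 12.85
ee_pos: [0.5252, 0.0301, 0.0867]
eef_rot: [3.142, -0.0, -3.044]
force: [0.9, -0.4, -1.2]
grip_width: 0.0138
grip_force: 20.0
```

Emit:
step_arm(deltas=[{"dp": [0,0,0.01],"twist": 0},{"dp": [0,0,0],"twist": 0},{"dp": [0,0,0],"twist": 0}])

```text
time_s: 13.15
ee_pos: [0.5253, 0.0301, 0.0864]
eef_rot: [-3.142, 0.0, -3.044]
force: [0.5, 0.0, -0.8]
grip_width: 0.0137
grip_force: 20.0
```

Emit:
step_arm(deltas=[{"dp": [0,0,0.007],"twist": 0},{"dp": [0,0,0],"twist": 0},{"dp": [0,0,0],"twist": 0}])

```text
time_s: 13.45
ee_pos: [0.5253, 0.0301, 0.0862]
eef_rot: [-3.142, 0.0, -3.044]
force: [-0.5, -0.5, 1.2]
grip_width: 0.0141
grip_force: 20.0
```

Emit:
step_arm(deltas=[{"dp": [0,0,0],"twist": 0},{"dp": [0,0,0],"twist": 0},{"dp": [0,0,0],"twist": 0},{"dp": [0,0,0],"twist": 0},{"dp": [0,0,0],"twist": 0},{"dp": [0,0,0],"twist": 0},{"dp": [0,0,0],"twist": 0},{"dp": [0,0,-0.3],"twist": 0},{"dp": [0,0,-0.6],"twist": 0},{"dp": [0,0,-1],"twist": 0},{"dp": [0,0,-1],"twist": 0},{"dp": [0,0,-0.6],"twist": 0}], gripper=1)

```text
time_s: 14.65
ee_pos: [0.5257, 0.0301, 0.2303]
eef_rot: [-3.141, 0.004, -3.044]
force: [0.7, 0.4, -0.1]
grip_width: 0.0938
grip_force: 0.0
```

Run:
```python
from h import *
im,d,P,M,c=snap('scene')
print('guard',rect(P,(.526,.03,.035),.0635,.075),'handle',rect(P,(.526,.03,.035),.12,.145))
q=P[(abs(P[...,0]-.528)<.03)&(abs(P[...,1]-.03)<.03)&(P[...,2]<.16)];print(np.nanpercentile(q[:,2],[95,99]))
go(.5205,-.2635,.20,16.5+180)
```

```text
guard (41, array([0.5397, 0.0264]), array([25.3, 19.2]), 53.8) handle (84, array([0.5305, 0.0271]), array([24.8, 13.2]), 9.9)
[0.12876984 0.13564937]
yaw -174.39 twist units -2.722 dp units [ 2.238 -6.992  0.83 ] q6 -1.68 t 14.7
```

Emit:
step_arm(deltas=[{"dp": [0,0,0],"twist": 1},{"dp": [0,0,0],"twist": 1},{"dp": [0,0,0],"twist": 1},{"dp": [0,0,0],"twist": 1},{"dp": [0,0,0],"twist": 1},{"dp": [0,0,0],"twist": 0.78},{"dp": [0,0,0],"twist": 0}])

```text
time_s: 15.4
ee_pos: [0.5252, 0.0301, 0.2267]
eef_rot: [3.141, 0.0, 2.835]
force: [0.8, -0.5, -0.1]
grip_width: 0.0936
grip_force: 0.0
```

Run:
```python
from h import *
go(.5200,-.2635,.20,162.5)
```

```text
yaw 162.44 twist units -0.016 dp units [-2.083 -7.039  0.667] q6 -1.28 t 15.4
```

Emit:
step_arm(deltas=[{"dp": [-0.14,-0.45,0],"twist": 0},{"dp": [-0.25,-0.9,0],"twist": 0},{"dp": [-0.3,-1,0],"twist": 0},{"dp": [-0.3,-1,0],"twist": 0},{"dp": [-0.3,-1,0],"twist": 0},{"dp": [-0.3,-1,0.1],"twist": 0},{"dp": [-0.25,-0.9,0.2],"twist": 0},{"dp": [-0.16,-0.54,0.2],"twist": 0},{"dp": [-0.08,-0.25,0.17],"twist": 0},{"dp": [0,0,0],"twist": 0},{"dp": [0,0,0],"twist": 0},{"dp": [0,0,0],"twist": 0}])

```text
time_s: 16.6
ee_pos: [0.5202, -0.2624, 0.2]
eef_rot: [-3.142, 0.001, 2.838]
force: [-0.9, -1.5, 0.5]
grip_width: 0.0939
grip_force: 0.0
```

Run:
```python
from h import *
o=ctrl.get_obs(); print(o['ee_pos'],np.degrees(o['eef_rot']))
im,d,P,M,c=snap('wrist','w6')
r=(.52,-.2635,.035)
print('grip',rect(P,r,.055,.07),'collar',rect(P,r,.03,.07),'coll',rect(P,r,.03,.04))
go(.52,-.2635,.11,162.5)
```

```text
[ 0.52022772 -0.26240622  0.1999541 ] [-1.79997350e+02  4.28029544e-02  1.62577754e+02]
grip (222, array([ 0.5166, -0.2625]), array([15.4, 15.2]), -17.6) collar (838, array([ 0.5168, -0.2628]), array([33.8, 33.1]), -17.2) coll (548, array([ 0.5168, -0.2628]), array([33.7, 33.1]), -17.0)
yaw 162.58 twist units 0.019 dp units [ 0.    -0.025  2.249] q6 -1.8 t 16.65
```

View pics/w6.png

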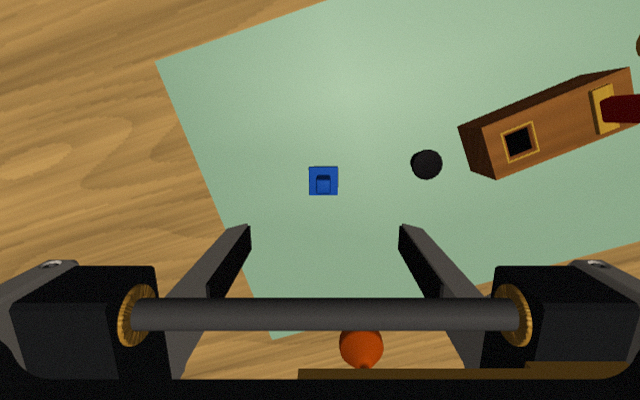

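Emit:
step_arm(deltas=[{"dp": [0.05,-0.02,0.6],"twist": 0},{"dp": [0,0,1],"twist": 0},{"dp": [0,0,0.6],"twist": 0},{"dp": [0,0,0.2],"twist": 0},{"dp": [0,0,0],"twist": 0},{"dp": [0,0,0],"twist": 0},{"dp": [0,0,0],"twist": 0}])

```text
time_s: 17.35
ee_pos: [0.5184, -0.2639, 0.1049]
eef_rot: [-3.141, 0.002, 2.836]
force: [-0.1, -0.8, 0.3]
grip_width: 0.094
grip_force: 0.0
```

Run:
```python
from h import *
o=ctrl.get_obs(); print(o['ee_pos'],np.degrees(o['eef_rot']))
im,d,P,M,c=snap('wrist','w7')
r=(.52,-.2635,.035)
print('grip',rect(P,r,.055,.07),'collar',rect(P,r,.03,.07),'coll',rect(P,r,.03,.04))
go(.518,-.263,.038,162.7)
```

```text
[ 0.51837235 -0.2639      0.10492612] [-1.79967576e+02  1.35944599e-01  1.62497911e+02]
grip (440, array([ 0.5171, -0.2627]), array([16.6, 15.6]), -17.5) collar (1504, array([ 0.517 , -0.2629]), array([34.1, 33.4]), -16.5) coll (970, array([ 0.517 , -0.2629]), array([34.1, 33.4]), -16.5)
yaw 162.5 twist units -0.051 dp units [0.016 0.02  1.667] q6 -1.8 t 17.4
```

Emit:
step_arm(deltas=[{"dp": [0.03,0.02,0.5],"twist": -0.04},{"dp": [0,0,0.6],"twist": 0},{"dp": [0,0,0.4],"twist": 0},{"dp": [0,0,0.17],"twist": 0},{"dp": [0,0,0],"twist": 0},{"dp": [0,0,0],"twist": 0}])

```text
time_s: 18.0
ee_pos: [0.5173, -0.2628, 0.0376]
eef_rot: [-3.141, 0.001, 2.839]
force: [-0.7, -0.6, 0.4]
grip_width: 0.0939
grip_force: 0.0
```

Emit:
step_arm(deltas=[{"dp": [0,0,0],"twist": 0},{"dp": [0,0,0],"twist": 0},{"dp": [0,0,0],"twist": 0},{"dp": [0,0,0],"twist": 0},{"dp": [0,0,0],"twist": 0},{"dp": [0,0,0],"twist": 0},{"dp": [0,0,0],"twist": 0},{"dp": [0,0,0],"twist": 0},{"dp": [0,0,0],"twist": 0},{"dp": [0,0,0],"twist": 0},{"dp": [0,0,0],"twist": 0},{"dp": [0,0,0],"twist": 0}], gripper=-1, squeeze=20)

```text
time_s: 19.2
ee_pos: [0.5167, -0.2625, 0.0364]
eef_rot: [3.142, -0.0, 2.839]
force: [0.1, -0.4, -0.6]
grip_width: 0.0158
grip_force: 20.0
```

Emit:
step_arm(deltas=[{"dp": [0,0,-0.2],"twist": 0},{"dp": [0,0,-0.4],"twist": 0},{"dp": [0,0,-0.7],"twist": 0},{"dp": [0,0,-0.8],"twist": 0},{"dp": [0,0,-0.5],"twist": 0},{"dp": [0,0,-0.2],"twist": -1},{"dp": [0,0,0],"twist": -1},{"dp": [0,0,0],"twist": -1},{"dp": [0,0,0],"twist": -1},{"dp": [0,0,0],"twist": -1},{"dp": [0,0,0],"twist": -0.73},{"dp": [0,0,0],"twist": 0}])

```text
time_s: 20.4
ee_pos: [0.5168, -0.2625, 0.1491]
eef_rot: [-3.141, 0.0, -3.044]
force: [0.1, -0.2, -1.3]
grip_width: 0.0157
grip_force: 20.0
```

Run:
```python
from h import *
print(ctrl.get_obs()['grip_width']); go(.571,-.053,.148,185.6)
```

```text
0.015687913299202546
yaw -174.39 twist units 0.004 dp units [-1.859  5.081  0.026] q6 -2.2 t 20.4
```

Emit:
step_arm(deltas=[{"dp": [-0.15,0.4,0],"twist": 0},{"dp": [-0.3,0.8,0],"twist": 0},{"dp": [-0.35,1,0],"twist": 0},{"dp": [-0.35,1,0],"twist": 0},{"dp": [-0.35,0.9,0],"twist": 0},{"dp": [-0.25,0.65,0],"twist": 0},{"dp": [-0.11,0.33,0],"twist": 0},{"dp": [0,0,0],"twist": 0},{"dp": [0,0,0],"twist": 0},{"dp": [0,0,0],"twist": 0}])

```text
time_s: 21.4
ee_pos: [0.5709, -0.0542, 0.1485]
eef_rot: [-3.141, -0.0, -3.046]
force: [0.1, 0.7, -1.1]
grip_width: 0.0162
grip_force: 20.0
```

```bash
cat > m2.py <<'E'
from h import *
o=ctrl.get_obs(); T=T_ee(o); print(o['ee_pos'],np.degrees(o['eef_rot']))
im,d,P,M,c=snap('wrist','w8')
print('kit',rect(P,(.53,-.0115,.1),.054,.0645))
tl=(P-T[:3,3])@T[:3,:3]; hsv=cv2.cvtColor(im,cv2.COLOR_RGB2HSV)
bl=(hsv[...,0]>100)&(hsv[...,0]<128)&(hsv[...,1]>120)&(np.abs(tl[...,0])<.04)&(np.abs(tl[...,1])<.04)
for n,a,b in (('collar',-.002,.010),('shank',.010,.045)):
    m=(tl[...,2]>a)&(tl[...,2]<b)&(np.abs(tl[...,0])<.03)&(np.abs(tl[...,1])<.03)
    if n=='collar': m&=bl
    g=tl[m]
    print(n,len(g),np.percentile(g,[1,3,50,97,99],axis=0).round(4).tolist() if len(g) else '')
br=(hsv[...,0]>17)&(hsv[...,0]<30)&(hsv[...,1]>140)&(hsv[...,2]>120)
m=br&(np.hypot(P[...,0]-.533,P[...,1]+.053)<.025)&(P[...,2]>.052)&(P[...,2]<.066)
print('rim',m.sum(),cv2.minAreaRect(P[m][:,:2].astype(np.float32)*1000))
im,d,P,M,c=snap('scene','s4'); print('scene kit',rect(P,(.53,-.011,.1),.054,.0645))
tl=(P-T[:3,3])@T[:3,:3]
for n,a,b in (('collar',-.003,.010),('shank',.010,.038)):
    g=tl[(tl[...,2]>a)&(tl[...,2]<b)&(np.abs(tl[...,0])<.03)&(np.abs(tl[...,1])<.03)]
    print(n,len(g),np.percentile(g,[1,3,50,97,99],axis=0).round(4).tolist() if len(g) else '')
a=cv2.resize(im[100:230,240:420,::-1],None,fx=4,fy=4,interpolation=cv2.INTER_CUBIC); cv2.imwrite('pics/s4c.png',a)
E
python3 m2.py
```

```text
[ 0.57090037 -0.05423161  0.14851013] [-1.79991504e+02 -5.34562755e-03 -1.74524187e+02]
kit (8609, array([ 0.5298, -0.0112]), array([150.4,  60.1]), -84.4)
collar 852 [[0.0064, -0.0165, -0.0016], [0.0068, -0.0155, -0.0007], [0.0119, 0.0, 0.0033], [0.0165, 0.0158, 0.0053], [0.0166, 0.0165, 0.0064]]
shank 60 [[0.01, -0.0101, 0.0273], [0.0101, -0.0095, 0.0278], [0.0104, 0.0004, 0.0298], [0.0107, 0.0102, 0.0315], [0.0108, 0.0108, 0.0319]]
rim 385 ((534.5641479492188, -53.302024841308594), (34.41401290893555, 34.24504852294922), 5.812921047210693)
scene kit (924, array([ 0.5331, -0.0134]), array([152.6,  65. ]), -85.1)
collar 137 [[-0.0212, -0.0198, -0.0026], [-0.0208, -0.0194, -0.0023], [-0.0118, -0.0058, 0.0034], [0.0101, 0.0137, 0.0085], [0.0114, 0.0142, 0.0091]]
shank 118 [[-0.0161, -0.014, 0.0126], [-0.0155, -0.0137, 0.0131], [-0.0128, -0.0063, 0.0241], [0.0054, 0.0075, 0.0347], [0.0077, 0.0079, 0.0364]]
```

View pics/w8.png

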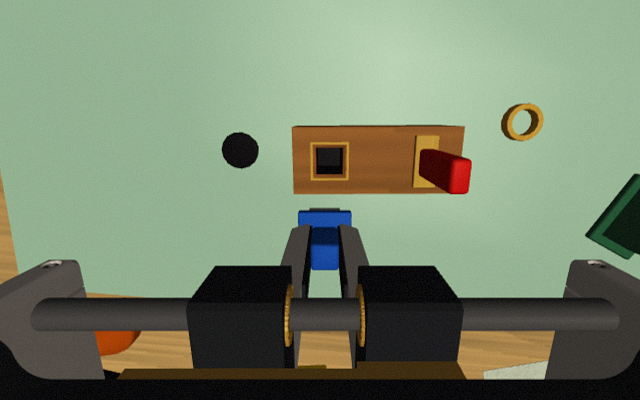

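Run:
```python
from h import *
go(.5338,-.0533,.104,185.6)
```

```text
yaw -174.53 twist units -0.031 dp units [0.922 0.112 1.113] q6 -1.82 t 21.5
```

Emit:
step_arm(deltas=[{"dp": [0.2,0.03,0],"twist": -0.03},{"dp": [0.3,0.04,0],"twist": 0},{"dp": [0.25,0.04,0],"twist": 0},{"dp": [0.17,0,0.2],"twist": 0},{"dp": [0,0,0.4],"twist": 0},{"dp": [0,0,0.3],"twist": 0},{"dp": [0,0,0.2],"twist": 0},{"dp": [0,0,0],"twist": 0},{"dp": [0,0,0],"twist": 0},{"dp": [0,0,0],"twist": 0}])

```text
time_s: 22.5
ee_pos: [0.5344, -0.0524, 0.105]
eef_rot: [-3.141, 0.001, -3.042]
force: [-0.5, -0.5, -0.0]
grip_width: 0.0158
grip_force: 20.0
```

Run:
```python
from h import *
go(.5338,-.0533,.094,185.6)
im,d,P,M,c=snap('scene')
a=cv2.resize(im[110:220,240:390,::-1],None,fx=5,fy=5,interpolation=cv2.INTER_CUBIC); cv2.imwrite('pics/s5c.png',a)
```

```text
yaw -174.31 twist units 0.023 dp units [ 0.018 -0.022  0.275] q6 -1.84 t 22.5
```

View pics/s5c.png

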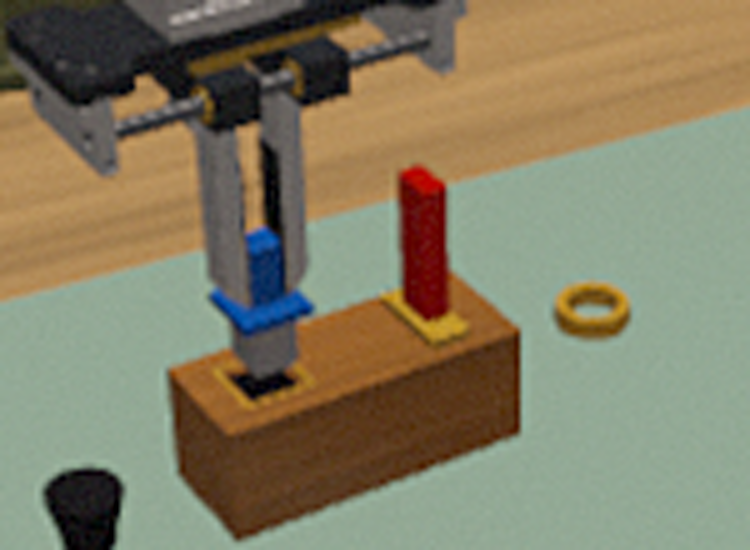

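Emit:
step_arm(deltas=[{"dp": [0.018,-0.022,0],"twist": 0.02},{"dp": [0,0,0],"twist": 0},{"dp": [0,0,0.06],"twist": 0},{"dp": [0,0,0.06],"twist": 0},{"dp": [0,0,0.06],"twist": 0},{"dp": [0,0,0.06],"twist": 0},{"dp": [0,0,0],"twist": 0},{"dp": [0,0,0],"twist": 0}])

```text
time_s: 23.35
ee_pos: [0.5334, -0.0533, 0.0948]
eef_rot: [3.142, -0.0, -3.044]
force: [-0.3, 0.2, -1.2]
grip_width: 0.0157
grip_force: 20.0
```

Run:
```python
from h import *
go(.5338,-.0533,.0684,185.6); o=ctrl.get_obs(); print(o['force'],o['moment'])
```

```text
yaw -174.39 twist units 0.002 dp units [-0.009 -0.002  0.661] q6 -1.84 t 23.35
[-0.25775117  0.1993891  -1.18150267] [ 0.04864277  0.0356916  -0.00671007]
```

Emit:
step_arm(deltas=[{"dp": [0,0,0.04],"twist": 0},{"dp": [0,0,0.04],"twist": 0},{"dp": [0,0,0.04],"twist": 0},{"dp": [0,0,0.04],"twist": 0},{"dp": [0,0,0],"twist": 0}])

```text
time_s: 23.85
ee_pos: [0.5333, -0.0532, 0.0882]
eef_rot: [3.141, -0.0, -3.044]
force: [-0.0, -0.5, -0.1]
grip_width: 0.0156
grip_force: 20.0
```

Emit:
step_arm(deltas=[{"dp": [0,0,0.04],"twist": 0},{"dp": [0,0,0.05],"twist": 0},{"dp": [0,0,0.05],"twist": 0},{"dp": [0,0,0.05],"twist": 0},{"dp": [0,0,0],"twist": 0}])

```text
time_s: 24.35
ee_pos: [0.5333, -0.0532, 0.0805]
eef_rot: [3.141, -0.001, -3.044]
force: [0.5, -0.1, -0.4]
grip_width: 0.0161
grip_force: 20.0
```

Emit:
step_arm(deltas=[{"dp": [0,0,0.05],"twist": 0},{"dp": [0,0,0.05],"twist": 0},{"dp": [0,0,0.05],"twist": 0},{"dp": [0,0,0.03],"twist": 0},{"dp": [0,0,0],"twist": 0},{"dp": [0,0,0],"twist": 0}])

```text
time_s: 24.95
ee_pos: [0.5335, -0.0533, 0.0737]
eef_rot: [3.142, -0.0, -3.044]
force: [0.3, 0.1, -1.5]
grip_width: 0.0157
grip_force: 20.0
```

Emit:
step_arm(deltas=[{"dp": [0,0,0.04],"twist": 0},{"dp": [0,0,0.03],"twist": 0},{"dp": [0,0,0.02],"twist": 0},{"dp": [0,0,0.02],"twist": 0},{"dp": [0,0,0],"twist": 0},{"dp": [0,0,0],"twist": 0}])

```text
time_s: 25.55
ee_pos: [0.5335, -0.0533, 0.0693]
eef_rot: [-3.142, 0.0, -3.044]
force: [-0.9, 0.2, -1.5]
grip_width: 0.0157
grip_force: 20.0
```

Emit:
step_arm(deltas=[{"dp": [0,0,0.01],"twist": 0},{"dp": [0,0,0],"twist": 0},{"dp": [0,0,0],"twist": 0}])

```text
time_s: 25.85
ee_pos: [0.5335, -0.0533, 0.0689]
eef_rot: [-3.142, 0.0, -3.044]
force: [-0.6, 0.1, 0.2]
grip_width: 0.0158
grip_force: 20.0
```

Emit:
step_arm(deltas=[{"dp": [0,0,0.01],"twist": 0},{"dp": [0,0,0],"twist": 0},{"dp": [0,0,0],"twist": 0}])

```text
time_s: 26.15
ee_pos: [0.5335, -0.0533, 0.0685]
eef_rot: [-3.142, -0.0, -3.044]
force: [-0.1, -0.3, -0.1]
grip_width: 0.0158
grip_force: 20.0
```

Emit:
step_arm(deltas=[{"dp": [0,0,0.005],"twist": 0},{"dp": [0,0,0],"twist": 0},{"dp": [0,0,0],"twist": 0}])

```text
time_s: 26.45
ee_pos: [0.5335, -0.0533, 0.0684]
eef_rot: [-3.142, 0.0, -3.044]
force: [-1.3, 0.7, 0.4]
grip_width: 0.016
grip_force: 20.0
```

Emit:
step_arm(deltas=[{"dp": [0,0,0.005],"twist": 0},{"dp": [0,0,0],"twist": 0},{"dp": [0,0,0],"twist": 0}])

```text
time_s: 26.75
ee_pos: [0.5335, -0.0533, 0.0684]
eef_rot: [-3.142, 0.0, -3.044]
force: [-1.9, -0.1, 6.2]
grip_width: 0.0158
grip_force: 20.0
```

Emit:
step_arm(deltas=[{"dp": [0,0,0],"twist": 0},{"dp": [0,0,0],"twist": 0},{"dp": [0,0,0],"twist": 0},{"dp": [0,0,0],"twist": 0},{"dp": [0,0,0],"twist": 0},{"dp": [0,0,0],"twist": 0},{"dp": [0,0,-0.3],"twist": 0},{"dp": [0,0,-0.6],"twist": 0},{"dp": [0,0,-1],"twist": 0},{"dp": [0,0,-1],"twist": 0},{"dp": [0,0,-0.6],"twist": 0},{"dp": [0,0,0],"twist": 0}], gripper=0.2)

```text
time_s: 27.95
ee_pos: [0.5347, -0.0534, 0.2126]
eef_rot: [-3.14, 0.006, -3.044]
force: [-0.5, -0.7, -0.4]
grip_width: 0.0565
grip_force: 0.0
```

Run:
```python
from h import *
im,d,P,M,c=snap('wrist')
print(ctrl.get_obs()['ee_pos'])
for n in ('top','scene'):
    im,d,P,M,c=snap(n,n+'_end')
    print(n,'die top',rect(P,(.534,-.053,.03),.085,.105),'collar',rect(P,(.534,-.053,.03),.063,.072))
    for a,b in (((.534,-.053)),((.528,.03))),:
        for cx,cy in (a,b):
            q=P[(abs(P[...,0]-cx)<.02)&(abs(P[...,1]-cy)<.02)&(P[...,2]<.16)]; print(np.nanpercentile(q[:,2],[90,98]).round(4))
a=cv2.resize(im[110:220,240:390,::-1],None,fx=5,fy=5,interpolation=cv2.INTER_CUBIC); cv2.imwrite('pics/s6c.png',a)
```

```text
[ 0.53393042 -0.05333759  0.21004153]
top die top (12, array([ 0.5373, -0.0567]), array([7. , 4.8]), -84.1) collar None
[0.0965 0.0979]
[0.062  0.0621]
scene die top (55, array([ 0.5377, -0.0566]), array([17.8, 14.2]), 5.2) collar (94, array([ 0.539 , -0.0557]), array([35.3, 34.4]), -1.0)
[0.0915 0.0956]
[0.1306 0.1354]
```

View pics/s6c.png

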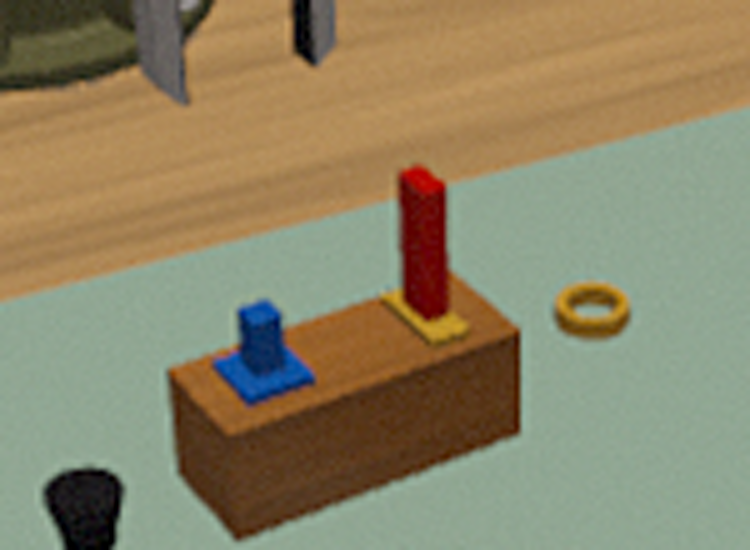

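The last picture shows the blue collar flat on the wood at (263,375) and the knife's guard flat at (428,315). The gripper is clear of both. Handing in.

```bash
python3 -c "
from station import ctrl
print(ctrl.hand_in())"
```

```text
the job is handed in; nothing more can be done
None
```

The knife is in the slot with its guard flat on the wood, and the die was then plugged fully into the socket. Both are released, and the job was handed in at about 28 s; no score came back.

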